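# Dock and lock the sunglasses rack

### The job

Draw the dock's lock grip back fully so that the mouth is open, then push the bamboo sunglasses rack across the slab, always flat on the stone, into the dock until it stands fully home against the back stop, and finally slide the lock grip to its other end stop so that the bolt shuts the rack in. Both sunglasses must stay standing in their slots, and the bowl, jar, bottle, stapler and case must be left where they stand.

Things in the scene. Friction and masses are not known exactly. Their poses are not given: they have to be found in the camera images.
- rack: Slotted bamboo rack, a block 100 mm (its x) by 150 mm (its y), 48 mm high, 0.6 kg, loose; origin at the centre of its underside. Two slots along its y, at x = -22 and +22 mm, floor 12 mm up, are filled by sunglasses that rise to 54 mm. Its +x side goes first into the dock; push its flat -x face (x = -50 mm). Too wide to grasp; never lift it.
- glasses_a: Folded sunglasses (square lenses) 132 mm long, 16 mm thick, 42 mm high, standing loose in the rack's slot at rack x = -22 mm; origin at the centre of the underside, z up.
- glasses_b: Folded sunglasses (round lenses), same size, standing loose in the rack's slot at rack x = +22 mm; origin at the centre of the underside, z up.
- dock: Low fixed dock, open to its -x. Its origin is where the rack's origin comes to rest, same axes. Walls 30 mm high, 12 thick: back stop face at x = 50 mm; side cheeks' inner faces at y = +-81 mm from x = -20 to 62, flaring to +-93 at the mouth, x = -50. The bolt's track, 26 mm high, lies beside the mouth on the robot's side: x -52 to -88, y 98 to 202 mm.
- lock (a joint): Sliding bolt at the dock's mouth: 0 m = drawn fully back (tip at dock y = 96 mm, mouth open), 0.06 m = locked end stop (tip at y = 36 mm, behind the rack); moves to dock -y as it grows. Bar at dock x = -55.5 to -84.5 mm, z 8 to 19 mm; passes only behind a rack fully home (5 mm clearance). Needs about 2 N; stays where left; starts part-way.
- lock_grip (a point): Centre of the top of the lock's upright black grip, a post 16 by 16 mm that rises from the bolt (z = 18 mm) to z = 81 mm; at dock x = -74 mm, y = 114 mm minus the joint value.
- bowl: White ceramic bowl, rim radius 60 mm, 55 mm high, loose, empty; origin at the centre of its underside. Leave alone.
- jar: Glass jar with steel lid, radius 32 mm, 85 mm high, loose; origin at the centre of its underside. Leave alone. Bowl and jar stand on either side of the rack's way, either one on the robot's side.
- bottle: Stainless steel bottle, radius 34 mm, 200 mm high, loose; origin at the centre of its underside. Leave alone.
- stapler: Red stapler, 150 mm long (its x), 38 mm wide, 62 mm high, loose; origin at the centre of its underside. Leave alone.
- case: Black hard spectacle case, 160 mm (its x) by 64 by 45 mm high, loose; origin at the centre of its underside. Leave alone.
- knob_plate: Dark wooden mounting plate 100 by 100 by 12 mm with a chrome cabinet knob up to 55 mm high, fixed; origin at the centre of its underside. Not needed.
Things that resemble listed ones, but are neither listed nor needed, are in the scene too. What is shaped like the glasses_b but green or red is not meant. Leave any yellow look-alike of the glasses_a alone.

How it is judged:
On the way, in this order (a step that is already met when the one before it is completed fails the run):
1. the lock is drawn fully back (within 10 mm of its open end) (value of joint lock below 0.01 m), for 0.1 s.
2. the rack stands fully home in the dock, lock still back (x of rack in the frame of dock between -0.006 and 0.004 m and y of rack in the frame of dock between -0.01 and 0.01 m and angle between the x axis of rack and the x axis of dock, either way round below 0.12 rad and value of joint lock below 0.015 m), for 0.2 s.
At the end, for the whole second after the job is handed in: The rack rests flat and still in the dock, square to it within 0.12 rad, within 6 mm of the back stop and 10 mm of the middle; the lock is within 5 mm of its locked end stop; both sunglasses stand upright in their own slots; bowl, jar, bottle, stapler and case are within 20 mm of where they stood (x of rack in the frame of dock between -0.006 and 0.004 m and y of rack in the frame of dock between -0.01 and 0.01 m and angle between the x axis of rack and the x axis of dock, either way round below 0.12 rad and value of joint lock above 0.055 m and height (world z) of rack below 0.005 m and angle between rack's own z axis and vertical below 0.05 rad and linear speed of rack below 0.01 m/s and angle between each of glasses_a, glasses_b's own z axis and vertical below 0.3 rad and z of each of glasses_a, glasses_b in the frame of rack below 0.02 m and x of glasses_a in the frame of rack between -0.034 and -0.01 m and x of glasses_b in the frame of rack between 0.01 and 0.034 m and distance of each of bowl, jar, bottle, stapler, case from where it was at the start of the episode below 0.02 m); the robot touches nothing.
It fails at once if the rack is lifted more than 12 mm or tipped more than 0.2 rad (height (world z) of rack above 0.012 m or angle between rack's own z axis and vertical above 0.2 rad).
It fails at once if sunglasses fall over or leave the rack (angle between any of glasses_a, glasses_b's own z axis and vertical above 0.6 rad or distance between any of glasses_a, glasses_b and rack above 0.05 m).
It fails at once if the bowl, jar, bottle, stapler or case is shifted more than 20 mm (distance of any of bowl, jar, bottle, stapler, case from where it was at the start of the episode above 0.02 m).
It also fails if it takes over 64 s, if anything falls off the work surface, if the arm or the gripper's body presses on something with over 40 N, if the wrist force passes 120 N, or if a joint passes its speed limit or range.

### The arm

A 6-joint arm with a two-finger parallel gripper is mounted at the origin on the work surface. World frame = base frame: x ahead of the robot, y to its left, z up, the work surface at z = 0. Lengths are in m, angles in rad, forces in N, time in s.
With the tool pointing down it reaches from about 0.225 to 0.875 m from the base axis. Payload 3.4 kg.
Tool frame: the origin (TCP) lies at the very end of the fingers, on their centre line; the grasp point (between the pads) lies 19 mm behind it; z points along the fingers, x is the direction in which the jaws open and shut, and the axes are right-handed (so a half turn about z gives the same grasp; the last joint's range is limited). The gripper opens to 85 mm and grips with 20 to 120 N. Pads are 22 mm wide; open, the fingers measure 114 mm over their backs; the gripper's body (76 mm by 85 mm) begins 54 mm behind the grasp point. The pads swing forward as they close: fully open they stand 13 mm farther back than shut.
Start: joints at [1.121, 0.276, 1.505, -0, 1.361, -0.121], TCP at [0.186, 0.544, 0.231] pointing down, gripper open.
Joint ranges: [-2.89, 2.89], [-0.75, 2.08], [0.22, 2.7], [-1.18, 4.32], [0.11, 2.71], [-2.7, 2.7]. Speed limits (rad/s): [2.57, 2.57, 3.14, 3.14, 3.14, 3.14].

### API

Orientations are given as a unit quaternion [w, x, y, z].
In Python, from rig import manip gives the robot as it stands.
- The arm moves only by the tool carry_out, never from a script. Its argument "series" is a list of rows, each a list of 2 entries, a list of its own where there are three numbers: the shift along the tool's x, y, z in mm, then the turn about the tool's z in degrees. A call has 1 to 10 rows; each row shifts and turns the pose as measured when the row begins, along the tool's axes as they then stand; what a row does not reach is not made up. A row lasts 1/12 s, in which the tool goes at most 41.7 mm and 7.16 degrees, less where a joint would pass 70% of its speed; a pose out of reach is approached as far as the arm can. A call is refused whole if a number of a shift passes 41.7 or a number of a turn 7.16, either way. A call with a gripper value outside its range is refused whole. "fingers" is the finger opening in mm, from 0 to 85.4, set as the call begins (left out, the last holds). The fingers move at their own pace and stop on an object; "squeeze" is the grip in N (left out, the last holds). Time passes only in rows, so rows that do not move let the fingers close. It gives the time, the measured TCP pose, the force and the opening at its end, in the units of the state.
- manip.get_state(): the state, without advancing time (a new reading comes with each control period).
- manip.get_image(name): name is "scene" or "top" or "wrist"; returns a dict with "frame" (420x560x3 uint8, blue, green, red), "K" (3x3 intrinsics, pixels), "rvec" (rotation vector, rad) and "tvec" (3), from world to camera coordinates, as OpenCV has them; the wrist camera has in their place "mount" (4x4, takes a point from camera to tool coordinates, whose origin is the TCP and whose axes are the tool frame's). Camera axes: x right, y down, z forward; pixel columns grow to the right and rows downward; lengths in m; the calibration is good to about 2 mm. A picture is of the moment at which its call begins: read the wrist's pose just before it. There is no depth.
- manip.sign_off(): hands the job in, once; it reports no verdict.
The state is a dict: "clock": time; "qpos": joint angles; "qd": joint speeds; "effort": joint torques, N m; "position": TCP position; "ee_rot": TCP orientation; "contact_force": force on the tool from outside, world axes, zero at the start; "moment": the same for the moment, N m; "width": finger opening in m.
Only numpy, scipy, OpenCV 4.12 (cv2) and the standard library are available. Lean on these libraries where they do the work, as an engineer would, in place of code of your own. Each camera call takes 0.05 s, during which the arm holds its last target. There are 200 camera calls.

## Working session

There is one attempt and no reset: what is moved stays moved. The work goes in short steps, Python scripts to look and compute and a tool call to move; the robot and the scene stay as the last step left them, time stands still between calls to the robot, and variables do not carry over. Pictures are saved under pics/ and viewed, about 8 in all and at most 12, crops included, and the job is handed in when it is done.

Besides the shell and the picture viewer there is one more tool, called after "Request:" as a command line: name --argument value ..., lists and objects as JSON in quotes. carry_out: Moves the arm, as the interface text tells. Its arguments: {"type":"object","properties":{"series":{"type":"array","items":{"type":"array"}},"fingers":{"type":"number"},"squeeze":{"type":"number"}},"required":["series"]}

```bash
mkdir -p pics; cat > h.py <<'E'
import numpy as np, cv2
from rig import manip
def grab(n,f):
    s=manip.get_state(); im=manip.get_image(n); cv2.imwrite('pics/'+f,im['frame']); np.savez('pics/'+f+'.npz',**{k:np.asarray(v) for k,v in im.items()},pos=s['position'],rot=s['ee_rot']); return im
def ray(f,uv):
    d=np.load('pics/'+f+'.npz'); K=d['K']; c=np.linalg.inv(K)@[uv[0],uv[1],1]
    R=cv2.Rodrigues(d['rvec'])[0]; t=d['tvec'].ravel(); return -R.T@t, R.T@c
def at(f,uv,z):
    o,r=ray(f,uv); return (o+r*(z-o[2])/r[2])[:2]
def proj(f,P):
    d=np.load('pics/'+f+'.npz'); return cv2.projectPoints(np.array(P,float).reshape(-1,3),d['rvec'],d['tvec'],d['K'],None)[0].reshape(-1,2)
E
python3 - <<'E'
from h import *
grab('top','top1.png');grab('scene','scene1.png')
for n in('top1.png','scene1.png'):
    d=np.load('pics/'+n+'.npz');print(d['K'],ray(n,(280,210)))
a=cv2.imread('pics/top1.png');cv2.imwrite('pics/top1b.png',cv2.resize(a,(800,600),interpolation=cv2.INTER_CUBIC))
s=manip.get_state();print(s)
E
```

```text
[[415.2258967    0.         286.70766375]
 [  0.         415.2258967  212.49121327]
 [  0.           0.           1.        ]] (array([0.32310576, 0.04276736, 1.10031784]), array([ 1.55949672e-01, -3.46078382e-04, -9.87915247e-01]))
[[410.93826645   0.         282.44593176]
 [  0.         410.93826645 212.47888025]
 [  0.           0.           1.        ]] (array([ 1.46177421, -0.04465508,  1.04384646]), array([-0.72245936,  0.07066134, -0.68784538]))
{'clock': 0.1, 'qpos': array([ 1.12097763e+00,  2.76521683e-01,  1.50600650e+00,  5.79930481e-06,
        1.36073231e+00, -1.20970697e-01]), 'qd': array([-0.00039115, -0.00127674, -0.00368784, -0.00075554,  0.00111764,
        0.0015217 ]), 'effort': array([ 8.04377960e-04, -4.17701411e+01, -2.46403223e+01, -1.77972306e-04,
        5.85408008e-03, -4.57191447e-06]), 'position': array([0.18547376, 0.54375521, 0.23053199]), 'ee_rot': array([ 3.97316184e-04,  8.13312118e-01,  5.81827039e-01, -7.33190542e-04]), 'contact_force': array([-0.24386739, -0.60260819, -0.46245945]), 'moment': array([-0.00208406,  0.0038719 , -0.00501035]), 'width': 0.08516686965440792}
```

View pics/top1b.png

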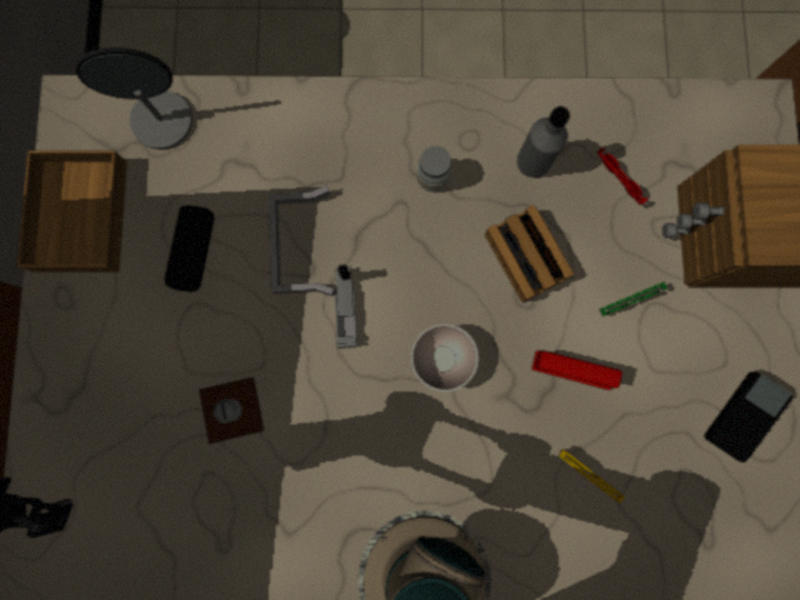

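View pics/scene1.png

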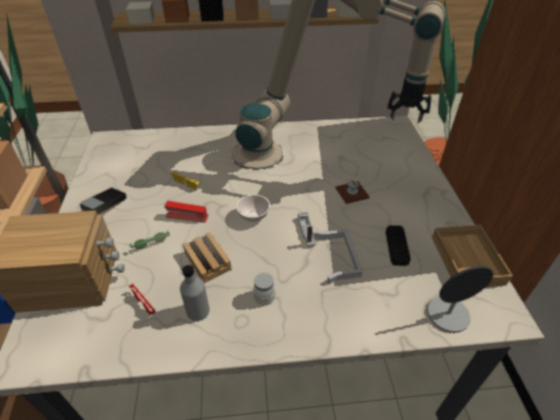

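The top view has world +y to the left and +x up. The rack is at about (530,253), the dock at (275–335,195–345), the bowl at (445,357) and the jar at (435,170), all in the enlarged picture. I'll crop the rack and the dock closer.

```bash
python3 - <<'E'
import cv2,numpy as np
a=cv2.imread('pics/top1.png')
c=a[120:255,180:410]   # x180-410,y120-255
c=cv2.resize(c,None,fx=3.45,fy=3.45,interpolation=cv2.INTER_CUBIC)
c=np.clip(c*1.5,0,255).astype('uint8')
for u in range(180,411,20): cv2.putText(c,str(u),(int((u-180)*3.45),8),0,.3,(0,0,255));cv2.line(c,(int((u-180)*3.45),10),(int((u-180)*3.45),16),(0,0,255))
for v in range(120,255,20): cv2.putText(c,str(v),(0,int((v-120)*3.45)+4),0,.3,(0,0,255))
cv2.imwrite('pics/c1.png',c)
E
```

```text
(no output)
```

View pics/c1.png

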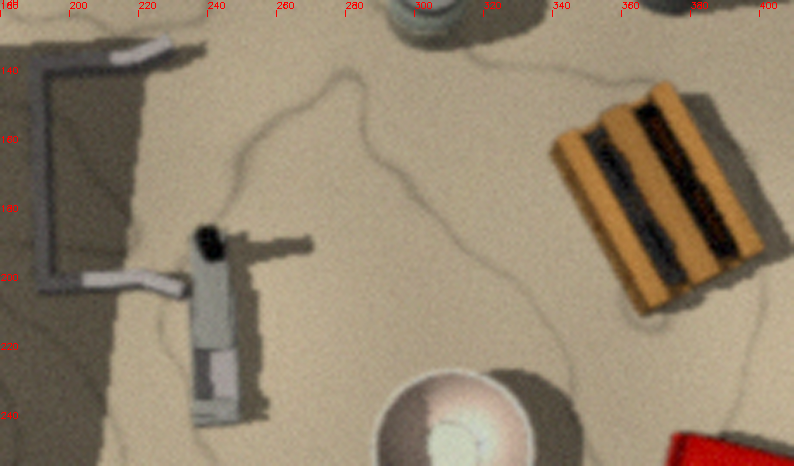

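```bash
cat >> h.py <<'E'
def T(p,L):
    L=np.array(L,float); c,s=np.cos(p[2]),np.sin(p[2]); return np.c_[p[0]+c*L[:,0]-s*L[:,1],p[1]+s*L[:,0]+c*L[:,1],L[:,2]]
RK=np.array([[sx*.05,sy*.075,z] for z in(0,.048) for sx,sy in((1,1),(1,-1),(-1,-1),(-1,1))])
def box(c,P,im,f,s,o,col=(0,255,0)):
    q=((proj(f,T(P,c))-o)*s).astype(int); n=len(q)//2
    for k in(0,n): cv2.polylines(im,[q[k:k+n].reshape(-1,1,2)],True,col,1)
def bx(x0,x1,y0,y1,z0,z1): return np.array([[x,y,z] for z in(z0,z1) for x,y in((x0,y0),(x1,y0),(x1,y1),(x0,y1))])/1000.
def dockboxes(j=None):
    b=[bx(50,62,-93,93,0,30),bx(-20,62,81,93,0,30),bx(-20,62,-93,-81,0,30),bx(-88,-52,98,202,0,26)]
    if j is not None: b.append(bx(-82,-66,106-j,122-j,18,81))
    return b
E
python3 - <<'E'
from h import *
from scipy.optimize import least_squares
cn=lambda p:np.array(p)/3.45+[180,120]
f='top1.png'
RP=cn([(560,142),(668,84),(764,245),(655,302)])
RL=[[.05,-.075,.048],[-.05,-.075,.048],[-.05,.075,.048],[.05,.075,.048]]
p0=[.42,-.15,2.1]
m=at(f,RP.mean(0),.048)
r=least_squares(lambda p:(proj(f,T(p,RL))-RP).ravel(),[*m,2.1]);rk=r.x;print('rack',rk,np.degrees(rk[2]),r.fun.round(1))
DP=cn([(35,57),(39,292),(172,38),(185,292),(193,425),(238,422)])
DL=np.array([[62,-93,30],[62,93,30],[-50,-97,30],[-50,100,30],[-52,202,26],[-88,202,26]])/1000
r=least_squares(lambda p:(proj(f,T(p,DL))-DP).ravel(),[.4,.3,1.57]);dk=r.x;print('dock',dk,np.degrees(dk[2]),r.fun.round(1))
g=at(f,cn((209,243)),.081);c,s=np.cos(dk[2]),np.sin(dk[2]);l=np.array([[c,s],[-s,c]])@(g-dk[:2]);print('grip',g,l,'joint',.114-l[1])
print('bowl',at(f,np.array([445,357])*.7,.055),'jar',at(f,np.array([435,155])*.7,.085),'stapler',[at(f,np.array(q)*.7,.03) for q in((535,360),(622,380))],'bottle',at(f,np.array([533,168])*.7,.0))
np.savez('est.npz',rk=rk,dk=dk)
j=1000*(.114-l[1])
o=np.array([180,120]);a=cv2.imread('pics/c1.png')
box(RK,rk,a,f,3.45,o)
for b in dockboxes(j): box(b,dk,a,f,3.45,o)
S=cv2.imread('pics/scene1.png')[190:290,170:390];S=cv2.resize(S,None,fx=794/220,fy=794/220,interpolation=cv2.INTER_CUBIC);o=np.array([170,190])
box(RK,rk,S,'scene1.png',794/220,o)
for b in dockboxes(j): box(b,dk,S,'scene1.png',794/220,o)
a=np.vstack([a[40:],S]);cv2.imwrite('pics/ov.png',cv2.resize(a,None,fx=.75,fy=.75) if a.shape[0]>600 else a);print(a.shape)
E
```

```text
rack [ 0.57922032 -0.19698073  2.06640458] 118.39626141127762 [-1.4 -1.1  0.1 -1.8  1.5  0.6 -0.1  2.2]
dock [0.60431634 0.2186398  1.62385183] 93.03985660776802 [-1.3 -1.  -0.8 -0.6  0.9  1.  -0.  -0.2  0.1  0.3  1.   0.4]
grip [0.53369872 0.14080475] [-0.07398063  0.0746459 ] joint 0.03935410485481253
bowl [ 0.38638869 -0.03659398] jar [ 0.74765678 -0.02115754] stapler [array([ 0.38193197, -0.20107797]), array([ 0.34547298, -0.35696717])] bottle [ 0.75696505 -0.21754671]
(787, 794, 3)
```

View pics/ov.png

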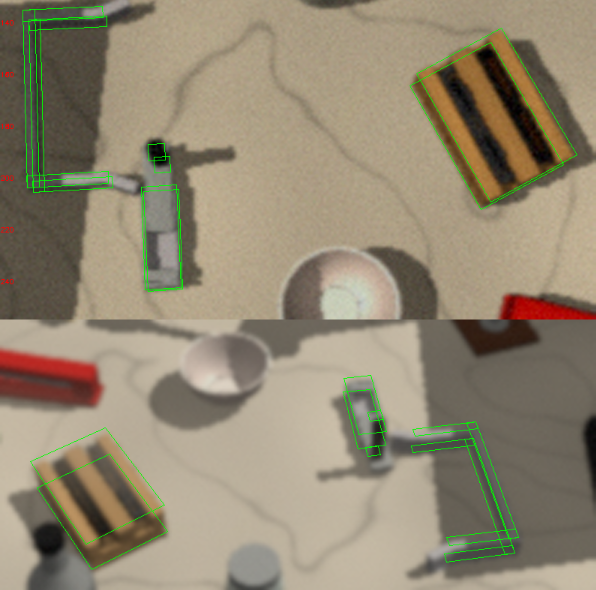

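The overlay fits both views to within a few mm. The jar (x 0.748) and bowl (x 0.386) leave a wide lane for the rack. Next I need a planning helper, then the move to above the grip.

```bash
cat >> h.py <<'E'
from scipy.spatial.transform import Rotation as Ro
def pose():
    s=manip.get_state(); q=s['ee_rot']; R=Ro.from_quat([q[1],q[2],q[3],q[0]]).as_matrix(); return s,s['position'],R,np.degrees(np.arctan2(R[1,0],R[0,0]))
def plan(tgt,yaw,n,start=None):
    "per-row constant world shift + constant turn; print rows in tool axes (tool z down)"
    s,p,R,y=pose()
    if start is not None: p,y=np.array(start[:3]),start[3]
    print('at',p.round(4),'yaw',round(y,1),'F',s['contact_force'].round(1),'w',round(s['width'],3),'t',s['clock'],'q6',round(s['qpos'][5],2))
    d=(np.array(tgt)-p)*1000/n; t=(y-yaw)/n; rows=[]
    for k in range(n):
        a=np.radians(y-k*t); rows.append([[round(float(d[0]*np.cos(a)+d[1]*np.sin(a)),1),round(float(d[0]*np.sin(a)-d[1]*np.cos(a)),1),round(float(-d[2]),1)],round(t,2)])
    print(rows)
E
python3 - <<'E'
from h import *
plan([.36,.34,.20],3,10)
plan([.534,.141,.14],3,10,[.36,.34,.20,3])
E
```

```text
at [0.1855 0.5438 0.2305] yaw 71.2 F [-0.2 -0.6 -0.5] w 0.085 t 0.1 q6 -0.12
[[[-13.6, 23.1, 3.1], np.float64(6.82)], [[-10.8, 24.6, 3.1], np.float64(6.82)], [[-7.8, 25.7, 3.1], np.float64(6.82)], [[-4.7, 26.4, 3.1], np.float64(6.82)], [[-1.6, 26.8, 3.1], np.float64(6.82)], [[1.6, 26.8, 3.1], np.float64(6.82)], [[4.8, 26.4, 3.1], np.float64(6.82)], [[7.9, 25.6, 3.1], np.float64(6.82)], [[10.9, 24.5, 3.1], np.float64(6.82)], [[13.7, 23.1, 3.1], np.float64(6.82)]]
at [0.36 0.34 0.2 ] yaw 3 F [-0.2 -0.6 -0.5] w 0.085 t 0.1 q6 -0.12
[[[16.3, 20.8, 6.0], 0.0], [[16.3, 20.8, 6.0], 0.0], [[16.3, 20.8, 6.0], 0.0], [[16.3, 20.8, 6.0], 0.0], [[16.3, 20.8, 6.0], 0.0], [[16.3, 20.8, 6.0], 0.0], [[16.3, 20.8, 6.0], 0.0], [[16.3, 20.8, 6.0], 0.0], [[16.3, 20.8, 6.0], 0.0], [[16.3, 20.8, 6.0], 0.0]]
```

Request:
carry_out --series '[[[-14, 23, 3], 6.8], [[-11, 25, 3], 6.8], [[-8, 26, 3], 6.8], [[-5, 26, 3], 6.8], [[-2, 27, 3], 6.8], [[2, 27, 3], 6.8], [[5, 26, 3], 6.8], [[8, 26, 3], 6.8], [[11, 25, 3], 6.8], [[14, 23, 3], 6.8]]'

```text
clock: 0.93
position: [0.358, 0.3293, 0.1947]
ee_rot: [0.002, 1.0, 0.005, -0.004]
contact_force: [1.2, 0.1, 0.0]
width: 0.0856
```

Request:
carry_out --series '[[[16, 21, 6], 0], [[16, 21, 6], 0], [[16, 21, 6], 0], [[16, 21, 6], 0], [[16, 21, 6], 0], [[16, 21, 6], 0], [[16, 21, 6], 0], [[16, 21, 6], 0]]'

```text
clock: 1.6
position: [0.4899, 0.1517, 0.1424]
ee_rot: [0.002, 1.0, 0.002, -0.005]
contact_force: [-0.1, 0.5, 0.4]
width: 0.0855
```

```bash
python3 - <<'E'
from h import *
plan([.534,.141,.14],3,5)
E
```

```text
at [0.4899 0.1517 0.1424] yaw 0.2 F [-0.1  0.5  0.4] w 0.085 t 1.6 q6 0.16
[[[8.8, 2.2, 0.5], np.float64(-0.56)], [[8.8, 2.3, 0.5], np.float64(-0.56)], [[8.8, 2.3, 0.5], np.float64(-0.56)], [[8.7, 2.4, 0.5], np.float64(-0.56)], [[8.7, 2.5, 0.5], np.float64(-0.56)]]
```

Moving over the grip, then a wrist look.

Request:
carry_out --series '[[[9, 2, 0], -0.6], [[9, 2, 0], -0.6], [[9, 2, 0], -0.6], [[9, 2, 0], -0.6], [[9, 2, 0], -0.6], [[0, 0, 0], 0]]'

```text
clock: 2.1
position: [0.5399, 0.1403, 0.14]
ee_rot: [0.002, 1.0, 0.029, -0.006]
contact_force: [-0.3, 1.3, 0.1]
width: 0.0855
```

```bash
python3 - <<'E'
from h import *
im=grab('wrist','w1.png'); print(im['mount'].round(3)); a=cv2.imread('pics/w1.png')
s,p,R,y=pose(); M=im['mount']; print(p.round(4),y)
# project estimated dock items
dk=np.load('est.npz')['dk']
def wp(P):
    t=(np.array(P)-p)@R; c=(t-M[:3,3])@M[:3,:3]; q=c@im['K'].T; return q[:,:2]/q[:,2:]
for b in dockboxes(39.4):
    try:
        q=wp(T(dk,b)).astype(int)
        for k in(0,4): cv2.polylines(a,[q[k:k+4].reshape(-1,1,2)],True,(0,255,0),1)
    except Exception as e: print(e)
cv2.imwrite('pics/w1o.png',np.clip(a*1.4,0,255).astype('uint8'))
E
```

```text
[[ 1.     0.001 -0.     0.001]
 [-0.001  0.962  0.273 -0.069]
 [ 0.001 -0.273  0.962 -0.143]
 [ 0.     0.     0.     1.   ]]
[0.5388 0.1406 0.1399] 3.2589594575093144
```

View pics/w1o.png

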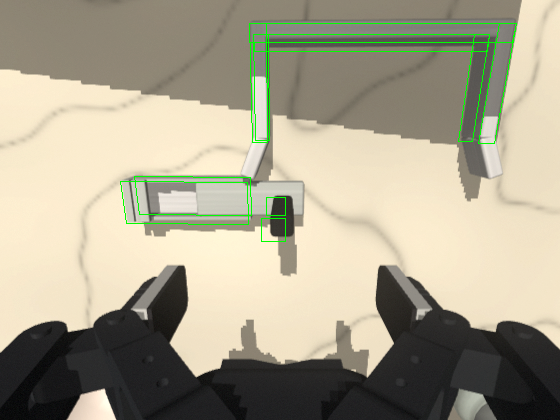

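The grip top at (283,229) sits about 5 mm further along world +x than estimated, so the joint is about 44 mm. It's centred between the fingers. The dock estimate agrees to within a few mm. I'll descend and close gently.

Request:
carry_out --series '[[[0, 0, 20], 0], [[0, 0, 20], 0], [[0, 0, 20], 0], [[0, 0, 20], 0], [[0, 0, 12], 0], [[0, 0, 0], 0]]'

```text
clock: 2.65
position: [0.5365, 0.145, 0.0478]
ee_rot: [0.001, 0.999, 0.031, -0.005]
contact_force: [0.2, -0.5, -0.5]
width: 0.0859
```

Request:
carry_out --series '[[[0, 0, 0], 0], [[0, 0, 0], 0], [[0, 0, 0], 0], [[0, 0, 0], 0], [[0, 0, 0], 0], [[0, 0, 0], 0]]' --fingers 12 --squeeze 25

```text
clock: 3.15
position: [0.5376, 0.147, 0.0516]
ee_rot: [0.0, 0.999, 0.033, -0.003]
contact_force: [-0.0, 0.0, -7.9]
width: 0.0154
```

Request:
carry_out --series '[[[-5, 0, 0], 0], [[-5, 0, 0], 0], [[-5, 0, 0], 0], [[-5, 0, 0], 0], [[-5, 0, 0], 0], [[-5, 0, 0], 0], [[-5, 0, 0], 0]]'

```text
clock: 3.73
position: [0.5024, 0.1448, 0.0516]
ee_rot: [-0.0, 0.999, 0.032, -0.0]
contact_force: [3.0, 0.3, -4.9]
width: 0.0153
```

Request:
carry_out --series '[[[-4, 0, 0], 0], [[-4, 0, 0], 0], [[-4, 0, 0], 0], [[-4, 0, 0], 0]]'

```text
clock: 4.07
position: [0.4956, 0.1444, 0.0518]
ee_rot: [-0.001, 0.999, 0.032, 0.012]
contact_force: [12.5, 1.1, -13.1]
width: 0.0161
```

It stalls at x=0.4956 with 12 N, so the lock is on its open stop, as predicted (0.494). Relax, open, lift and look.

Request:
carry_out --series '[[[0, 0, 0], 0], [[0, 0, 0], 0], [[0, 0, 0], 0], [[0, 0, 0], 0]]' --fingers 85

```text
clock: 4.4
position: [0.4936, 0.1439, 0.0525]
ee_rot: [-0.0, 0.999, 0.033, 0.011]
contact_force: [-0.2, -0.8, 0.1]
width: 0.0633
```

Request:
carry_out --series '[[[0, 0, -20], 0], [[0, 0, -25], 0], [[0, 0, -30], 0], [[0, 0, -30], 0], [[0, 0, -30], 0], [[0, 0, -15], 0]]'

```text
clock: 4.9
position: [0.4826, 0.1427, 0.2044]
ee_rot: [0.001, 0.999, 0.033, 0.001]
contact_force: [-0.5, 0.3, 0.1]
width: 0.0849
```

```bash
python3 - <<'E'
from h import *
dk=np.load('est.npz')['dk']; rk=np.load('est.npz')['rk']
grab('top','top2.png')
a=cv2.imread('pics/top2.png')[120:255,180:410];a=cv2.resize(a,None,fx=3.45,fy=3.45,interpolation=cv2.INTER_CUBIC)
o=np.array([180,120]);box(RK,rk,a,'top2.png',3.45,o)
for b in dockboxes(0): box(b,dk,a,'top2.png',3.45,o)
cv2.imwrite('pics/t2.png',a)
plan([.56,-.06,.18],28.4,9)
plan([.627,-.285,.16],28.4,9,[.56,-.06,.18,28.4])
E
```

```text
at [0.4839 0.1429 0.2064] yaw 3.8 F [1.1 0.2 1.6] w 0.085 t 4.95 q6 0.09
[[[7.0, 23.1, 2.9], np.float64(-2.74)], [[5.9, 23.4, 2.9], np.float64(-2.74)], [[4.7, 23.6, 2.9], np.float64(-2.74)], [[3.6, 23.8, 2.9], np.float64(-2.74)], [[2.5, 24.0, 2.9], np.float64(-2.74)], [[1.3, 24.0, 2.9], np.float64(-2.74)], [[0.2, 24.1, 2.9], np.float64(-2.74)], [[-1.0, 24.1, 2.9], np.float64(-2.74)], [[-2.1, 24.0, 2.9], np.float64(-2.74)]]
at [ 0.56 -0.06  0.18] yaw 28.4 F [1.1 0.2 1.6] w 0.085 t 4.95 q6 0.09
[[[-5.3, 25.5, 2.2], 0.0], [[-5.3, 25.5, 2.2], 0.0], [[-5.3, 25.5, 2.2], 0.0], [[-5.3, 25.5, 2.2], 0.0], [[-5.3, 25.5, 2.2], 0.0], [[-5.3, 25.5, 2.2], 0.0], [[-5.3, 25.5, 2.2], 0.0], [[-5.3, 25.5, 2.2], 0.0], [[-5.3, 25.5, 2.2], 0.0]]
```

View pics/t2.png

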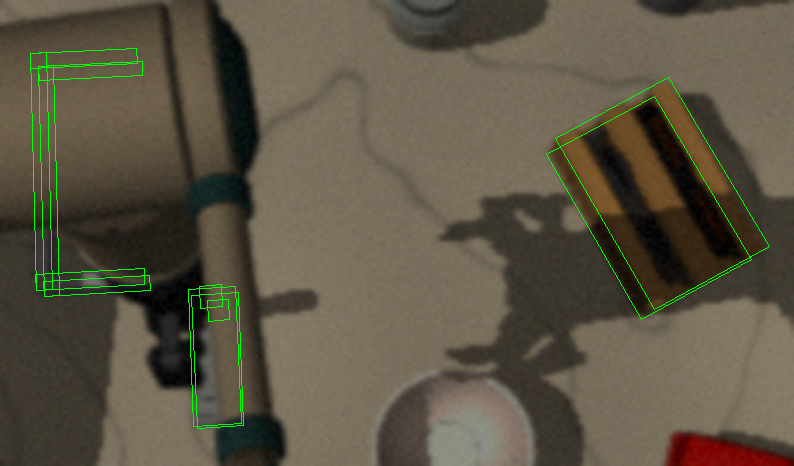

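The arm now hides the dock in this view. The rack outline at (550–768,78–318) still fits. Go behind the rack.

Request:
carry_out --series '[[[7, 23, 2], -2.7], [[6, 23, 2], -2.7], [[5, 24, 2], -2.7], [[4, 24, 2], -2.7], [[2, 24, 2], -2.7], [[1, 24, 2], -2.7], [[0, 24, 2], -2.7], [[-1, 24, 2], -2.7], [[-2, 24, 2], -2.7]]'

```text
clock: 5.7
position: [0.5577, -0.0618, 0.1903]
ee_rot: [-0.002, 0.967, 0.257, 0.002]
contact_force: [-0.2, 0.4, 0.9]
width: 0.0851
```

Request:
carry_out --series '[[[-5, 25, 2], 0], [[-5, 25, 2], 0], [[-5, 25, 2], 0], [[-5, 25, 2], 0], [[-5, 25, 2], 0], [[-5, 25, 2], 0], [[-5, 25, 2], 0], [[-5, 25, 2], 0], [[-5, 25, 2], 0]]'

```text
clock: 6.45
position: [0.6256, -0.2868, 0.1647]
ee_rot: [-0.007, 0.966, 0.258, -0.004]
contact_force: [0.1, 0.6, 0.4]
width: 0.0846
```

```bash
python3 - <<'E'
from h import *
plan([.624,-.280,.16],28.4,3)
E
```

```text
at [ 0.6256 -0.2868  0.1647] yaw 29.8 F [0.1 0.6 0.4] w 0.085 t 6.45 q6 -1.05
[[[0.7, -2.2, 1.6], np.float64(0.48)], [[0.6, -2.2, 1.6], np.float64(0.48)], [[0.6, -2.3, 1.6], np.float64(0.48)]]
```

```bash
cat >> h.py <<'E'
def wover(f,rk):
    im=grab('wrist',f); s,p,R,y=pose(); M=im['mount']; a=np.clip(im['frame']*1.3,0,255).astype('uint8'); dk=np.load('est.npz')['dk']
    def wp(P):
        c=((np.array(P)-p)@R-M[:3,3])@M[:3,:3]; q=c@im['K'].T; return q[:,:2]/q[:,2:]
    for b,P in [(RK,rk)]+[(b,dk) for b in dockboxes(0)]:
        q=wp(T(P,b)); q=np.clip(q,-3000,3000).astype(int)
        for k in(0,4): cv2.polylines(a,[q[k:k+4].reshape(-1,1,2)],True,(0,255,0),1)
    cv2.imwrite('pics/'+f,a)
E
python3 - <<'E'
from h import *
wover('w2.png',np.load('est.npz')['rk'])
E
```

```text
(no output)
```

View pics/w2.png

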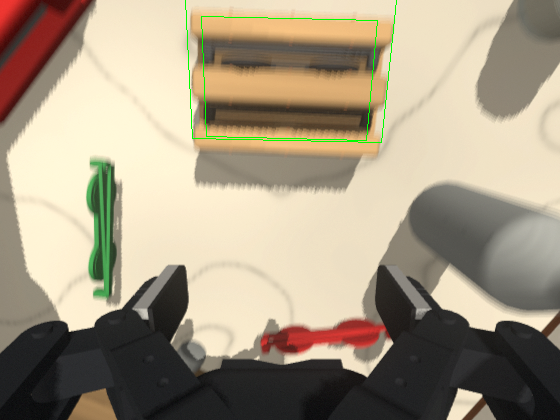

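The rack is square in front of the tool, with its near lower edge at y≈155 px, about 15 px nearer than predicted. The green and red look-alikes are close, so I'll check the ground positions.

```bash
python3 - <<'E'
from h import *
d=np.load('pics/w2.png.npz');M=d['mount'];K=d['K'];p=d['pos'];print(p,K[0,0])
def g(uv,z):  # tool-frame offset at world height z
    r=M[:3,:3]@np.linalg.inv(K)@[*uv,1]; h=p[2]-z; k=(h-M[2,3])/r[2]; return ((M[:3,3]+r*k)*1000).round(0)
for n,uv,z in [('rackL',(197,155),0),('rackR',(378,155),0),('rackLtop',(192,128),.048),('rackRtop',(383,128),.048),('farL',(192,12),.048),('farR',(390,15),.048),('green t',(102,160),.01),('green b',(102,295),.01),('redL',(265,342),.01),('redtop',(350,320),.01),('bottle',(415,215),0)]: print(n,g(uv,z))
E
```

```text
[ 0.62562453 -0.2868224   0.16474763] 318.94294043096636
rackL [-79. -40. 165.]
rackR [ 93. -40. 165.]
rackLtop [-69. -65. 117.]
rackRtop [ 81. -65. 117.]
farL [ -63. -146.  117.]
farR [  79. -144.  117.]
green t [-165.  -36.  155.]
green b [-186.  104.  155.]
redL [-17. 161. 155.]
redtop [ 75. 134. 155.]
bottle [135.  19. 165.]
```

Rack centre in the tool frame is about (+7, −97) mm, with its near face at y≈−47. The look-alikes and the bottle are clear of the descent. Go down with a 6 mm sidestep.

Request:
carry_out --series '[[[2, 0, 25], 0], [[2, 0, 25], 0], [[2, 0, 25], 0], [[0, 0, 25], 0], [[0, 0, 25], 0], [[0, 0, 15], 0], [[0, 0, 6], 0], [[0, 0, 0], 0]]'

```text
clock: 7.17
position: [0.6273, -0.2907, 0.0087]
ee_rot: [-0.006, 0.967, 0.254, -0.007]
contact_force: [-0.3, 0.0, -0.2]
width: 0.085
```

```bash
python3 - <<'E'
from h import *
plan([.6256+.007*.868-.036*.497,-.2868+.007*.497+.036*.868,.015],29.5,4)
E
```

```text
at [ 0.6273 -0.2907  0.0087] yaw 29.4 F [-0.3  0.  -0.2] w 0.085 t 7.1667 q6 -1.05
[[[1.8, -10.1, -1.6], np.float64(-0.03)], [[1.8, -10.1, -1.6], np.float64(-0.03)], [[1.8, -10.1, -1.6], np.float64(-0.03)], [[1.8, -10.1, -1.6], np.float64(-0.03)]]
```

Request:
carry_out --series '[[[2, -9, -2], 0], [[2, -9, -1], 0], [[2, -8, -1], 0], [[1, -6, -1], 0], [[0, -4, 0], 0], [[0, -4, 0], 0]]'

```text
clock: 7.67
position: [0.6148, -0.249, 0.0199]
ee_rot: [-0.004, 0.967, 0.254, -0.004]
contact_force: [0.7, 0.1, 0.5]
width: 0.085
```

```bash
python3 - <<'E'
from h import *
plan([.6075,-.20,.013],14,9)
E
```

```text
at [ 0.6148 -0.249   0.0199] yaw 29.4 F [0.7 0.1 0.5] w 0.085 t 7.6667 q6 -1.0
[[[2.0, -5.1, 0.8], np.float64(1.71)], [[1.8, -5.2, 0.8], np.float64(1.71)], [[1.7, -5.2, 0.8], np.float64(1.71)], [[1.5, -5.3, 0.8], np.float64(1.71)], [[1.3, -5.3, 0.8], np.float64(1.71)], [[1.2, -5.4, 0.8], np.float64(1.71)], [[1.0, -5.4, 0.8], np.float64(1.71)], [[0.9, -5.4, 0.8], np.float64(1.71)], [[0.7, -5.5, 0.8], np.float64(1.71)]]
```

Request:
carry_out --series '[[[0, -4, 2], 0], [[0, -6, 2], 1], [[0, -6, 1], 2], [[0, -6, 1], 2], [[0, -6, 0], 2], [[0, -6, 0], 2]]'

```text
clock: 8.17
position: [0.6059, -0.2287, 0.0206]
ee_rot: [0.01, 0.984, 0.177, 0.003]
contact_force: [0.0, -2.5, -2.0]
width: 0.0849
```

Request:
carry_out --series '[[[1, -6, 0], 2], [[1, -6, 0], 2], [[1, -6, 0], 2], [[1, -6, 0], 2], [[1, -6, 0], 2], [[1, -6, 0], 2]]'

```text
clock: 8.67
position: [0.5996, -0.1991, 0.0207]
ee_rot: [0.017, 0.997, 0.07, 0.003]
contact_force: [-1.3, -3.9, 1.9]
width: 0.085
```

```bash
python3 - <<'E'
from h import *
s,p,R,y=pose();a=np.radians(y+90);rk=[p[0]+.0595*np.cos(a),p[1]+.0595*np.sin(a),a]
print(p,y,s['contact_force'],rk)
wover('w3.png',rk)
E
```

```text
[ 0.59960085 -0.19905351  0.02073115] 8.067871584127701 [-1.32826318 -3.88032542  1.87406409] [np.float64(0.5912502610200664), np.float64(-0.14014241371946257), np.float64(1.7116072495660157)]
```

View pics/w3.png

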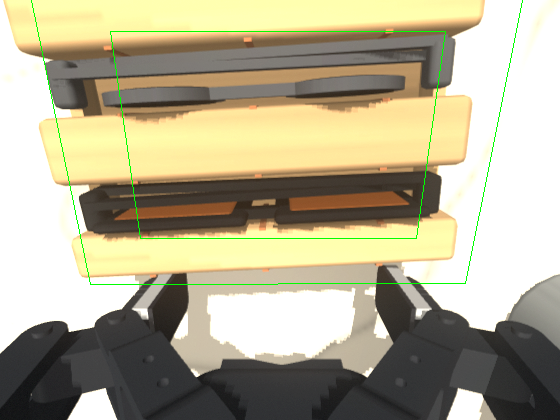

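The rack is moving with the fingers. Both glasses are standing: the square pair is near at (260,205), the round pair far at (250,90). The rack is tilted about 2° and sits about 6 mm to the left. Keep pushing with a slight correction.

Request:
carry_out --series '[[[1, -8, 0], 1], [[1, -8, 0], 1], [[1, -8, 0], 0.8], [[1, -8, 0], 0.8], [[1, -8, 0], 0.5], [[1, -8, 0], 0.5], [[1, -8, 0], 0], [[1, -8, 0], 0], [[1, -8, 0], 0], [[1, -8, 0], 0]]'

```text
clock: 9.55
position: [0.6024, -0.1275, 0.021]
ee_rot: [0.028, 0.999, 0.034, 0.005]
contact_force: [-0.6, -4.9, 2.7]
width: 0.0848
```

```bash
python3 - <<'E'
from h import *
s,p,R,y=pose();a=np.radians(y+90);print(p,y,R[:,2],s['contact_force'],s['clock'])
rk=[p[0]+.0595*np.cos(a)-.006,p[1]+.0595*np.sin(a),a]
grab('top','top3.png')
f='top3.png'
A=cv2.imread('pics/top3.png')[90:300,180:410];A=cv2.resize(A,None,fx=2.8,fy=2.8,interpolation=cv2.INTER_CUBIC);A=np.clip(A*1.4,0,255).astype('uint8')
o=np.array([180,90]);box(RK,rk,A,f,2.8,o)
for b in dockboxes(0): box(b,np.load('est.npz')['dk'],A,f,2.8,o)
cv2.imwrite('pics/t3.png',A)
E
```

```text
[ 0.60235278 -0.12748513  0.02097692] 3.8802620142475264 [ 0.01105521 -0.05576379 -0.99838278] [-0.62309181 -4.94395377  2.72427315] 9.55
```

View pics/t3.png

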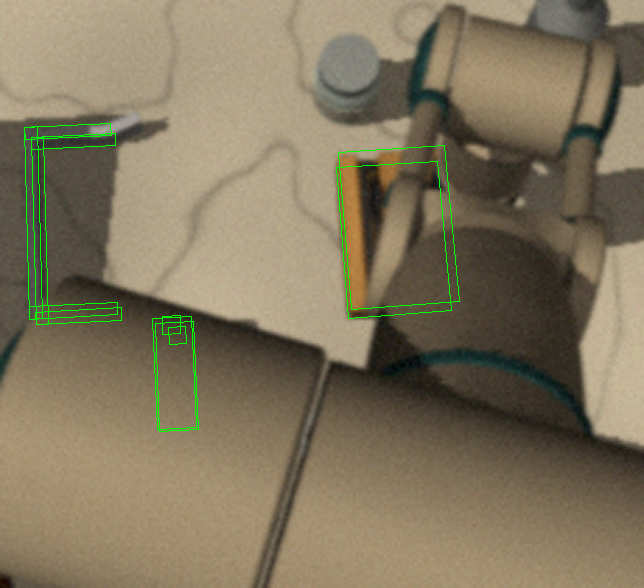

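The top view agrees with the dead-reckoned rack pose: rack at (340–455,150–315) in the crop, clear of the jar. Rack lateral error to the dock axis is about 25 mm. Keep pushing with a lateral bias.

Request:
carry_out --series '[[[2, -12, 0], 0], [[2, -12, 0], 0], [[2, -12, 0], 0], [[2, -12, 0], 0], [[2, -12, 0], 0], [[2, -12, 0], 0], [[2, -12, 0], 0]]'

```text
clock: 10.18
position: [0.6129, -0.0497, 0.021]
ee_rot: [0.037, 0.999, 0.037, 0.007]
contact_force: [-0.8, -6.8, 4.7]
width: 0.0848
```

```bash
python3 - <<'E'
from h import *
s,p,R,y=pose();a=np.radians(y+90);print(p,y,R[:,2],s['contact_force'],s['moment'],s['clock'])
rk=[p[0]+.0595*np.cos(a)-.006,p[1]+.0595*np.sin(a),a]
dk=np.load('est.npz')['dk'];c,n=np.cos(dk[2]),np.sin(dk[2]);print('rack in dock mm',np.array([[c,n],[-n,c]])@(np.array(rk[:2])-dk[:2])*1000)
wover('w4.png',rk)
E
```

```text
[ 0.6128559  -0.04969978  0.0209566 ] 4.3108623081748485 [ 0.01672352 -0.0734706  -0.99715716] [-0.76515063 -6.82183216  4.72345505] [-1.00183086  0.32370693  0.12800174] 10.1833
rack in dock mm [-208.61131258   13.0140139 ]
```

View pics/w4.png

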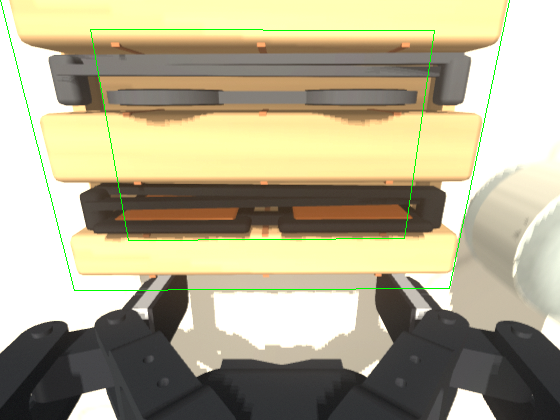

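Request:
carry_out --series '[[[2, -12, -1], 0.3], [[2, -12, -1], 0.3], [[2, -12, -1], 0.3], [[2, -12, -1], 0.2], [[2, -12, -1], 0], [[1.5, -12, -1], 0], [[1.5, -12, -1], 0]]'

```text
clock: 10.82
position: [0.6188, 0.0382, 0.0208]
ee_rot: [0.037, 0.999, 0.027, 0.005]
contact_force: [-0.4, -4.8, 0.2]
width: 0.0848
```

```bash
cat >> h.py <<'E'
def rep(e=.0595):
    s,p,R,y=pose();a=np.radians(y+90);print(p,'yaw',round(y,2),'z',R[:,2].round(3),s['contact_force'].round(1),s['clock'])
    rk=[p[0]+e*np.cos(a)-.006,p[1]+e*np.sin(a),a];dk=np.load('est.npz')['dk'];c,n=np.cos(dk[2]),np.sin(dk[2]);print('rack in dock mm',np.array([[c,n],[-n,c]])@(np.array(rk[:2])-dk[:2])*1000);return rk
E
python3 -c "
from h import *
rep()"
```

```text
[0.618773   0.03815594 0.02079025] yaw 3.1 z [ 0.012 -0.074 -0.997] [-0.4 -4.8  0.2] 10.8167
rack in dock mm [-121.17838353    1.18537864]
```

Nearly centred and square at the mouth. Push straight in.

Request:
carry_out --series '[[[0, -10, -1], 0], [[0, -10, -1], 0], [[0, -10, -1], 0], [[0, -10, -1], 0], [[0, -10, -1], 0], [[0, -10, -1], 0]]'

```text
clock: 11.32
position: [0.6139, 0.1062, 0.0211]
ee_rot: [0.037, 0.999, 0.027, 0.004]
contact_force: [0.4, -3.0, -1.0]
width: 0.0849
```

```bash
python3 - <<'E'
from h import *
rk=rep()
wover('w5.png',rk)
E
```

```text
[0.61394224 0.10624264 0.02105117] yaw 3.13 z [ 0.01  -0.073 -0.997] [ 0.4 -3.  -1. ] 11.3167
rack in dock mm [-52.93135599   2.42867107]
```

View pics/w5.png

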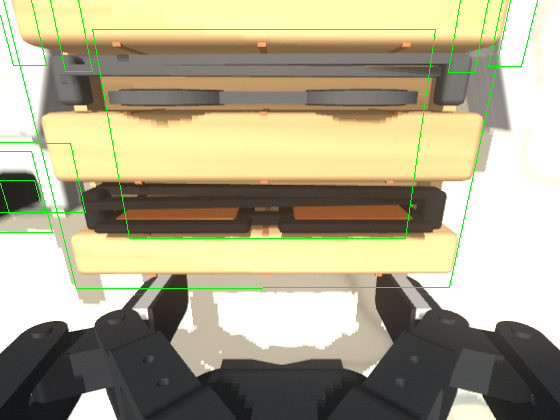

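The rack is entering the dock between the cheeks (grey flares on both sides), with the grip at left (10,195) still drawn back. Continue more slowly.

Request:
carry_out --series '[[[0, -7, -0.5], 0], [[0, -7, -0.5], 0], [[0, -7, -0.5], 0], [[0, -7, -0.5], 0], [[0, -6, -0.5], 0], [[0, -5, 0], 0], [[0, -4, 0], 0]]'

```text
clock: 11.95
position: [0.6109, 0.1541, 0.0211]
ee_rot: [0.037, 0.999, 0.028, 0.004]
contact_force: [0.9, -5.2, 1.4]
width: 0.0848
```

Request:
carry_out --series '[[[0, -4, 0], 0], [[0, -4, 0], 0], [[0, -4, 0], 0], [[0, -4, 0], 0]]'

```text
clock: 12.28
position: [0.6114, 0.1587, 0.0214]
ee_rot: [0.049, 0.998, 0.032, 0.004]
contact_force: [0.6, -15.3, 3.1]
width: 0.0847
```

It stalls at y=0.1587 with 15 N, against a predicted home of 0.159. One confirming push, then back off and lift.

Request:
carry_out --series '[[[0, -4, 0], 0], [[0, -4, 0], 0], [[0, 0, 0], 0]]'

```text
clock: 12.53
position: [0.6115, 0.1575, 0.0219]
ee_rot: [0.057, 0.998, 0.032, 0.003]
contact_force: [0.4, -0.3, -0.1]
width: 0.0854
```

Request:
carry_out --series '[[[0, 5, 0], 0], [[0, 8, -2], 0], [[0, 10, -3], 0], [[0, 8, -5], 0], [[0, 0, -25], 0], [[0, 0, -35], 0], [[0, 0, -35], 0], [[0, 0, -30], 0]]'

```text
clock: 13.2
position: [0.6068, 0.1398, 0.1578]
ee_rot: [0.054, 0.998, 0.03, -0.006]
contact_force: [1.5, 0.4, -0.4]
width: 0.0851
```

```bash
python3 - <<'E'
from h import *
rep()
wover('w6.png',np.load('est.npz')['dk'])
E
```

```text
[0.60676285 0.1397775  0.15781958] yaw 3.41 z [-0.009 -0.108 -0.994] [ 1.5  0.4 -0.4] 13.2
rack in dock mm [-19.06416274   8.12008889]
```

View pics/w6.png

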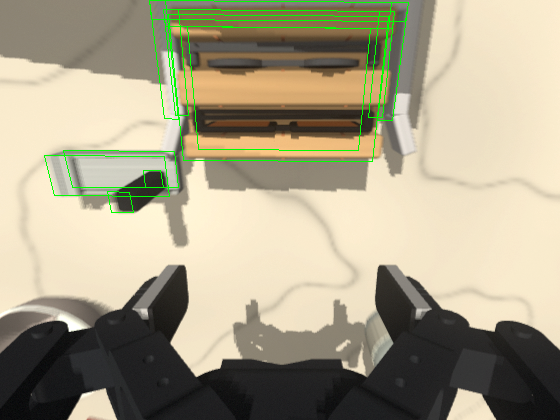

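The rack stands in line with the predicted home outline, near edge at y≈158 px. Both glasses are in their slots and the grip is at its open position, base (155,178). Go back over the grip.

Request:
carry_out --series '[[[-16, 0, 3], 0], [[-16, 0, 3], 0], [[-16, 0, 3], 0], [[-16, 0, 3], 0], [[-16, 0, 3], 0], [[-16, 0, 3], 0], [[-10, 0, 0], 0], [[0, 0, 0], 0]]'

```text
clock: 13.92
position: [0.5056, 0.1317, 0.155]
ee_rot: [0.049, 0.998, 0.028, 0.01]
contact_force: [-0.0, 0.2, 0.8]
width: 0.085
```

```bash
python3 - <<'E'
from h import *
plan([.4955,.137,.12],3,2)
E
```

```text
at [0.5056 0.1317 0.155 ] yaw 3.3 F [-0.   0.2  0.8] w 0.085 t 13.9167 q6 0.18
[[[-4.9, -2.9, 17.5], np.float64(0.14)], [[-4.9, -2.9, 17.5], np.float64(0.14)]]
```

Request:
carry_out --series '[[[-4, -4, 18], 0], [[-4, -4, 18], 0], [[-2, -3, 18], 0], [[0, -3, 18], 0], [[0, -2, 15], 0], [[0, 0, 10], 0], [[0, 0, 0], 0]]'

```text
clock: 14.5
position: [0.5073, 0.1389, 0.0584]
ee_rot: [0.047, 0.998, 0.027, 0.02]
contact_force: [0.2, 0.7, -1.4]
width: 0.0851
```

```bash
python3 - <<'E'
from h import *
plan([.4955,.138,.05],3,2)
E
```

```text
at [0.5073 0.1389 0.0584] yaw 3.2 F [ 0.2  0.7 -1.4] w 0.085 t 14.5 q6 0.23
[[[-5.9, 0.1, 4.2], np.float64(0.11)], [[-5.9, 0.1, 4.2], np.float64(0.11)]]
```

Request:
carry_out --series '[[[-6, 0, 4], 0], [[-6, 0, 4], 0], [[0, 0, 0], 0]]'

```text
clock: 14.75
position: [0.4976, 0.1375, 0.0503]
ee_rot: [0.046, 0.998, 0.027, 0.021]
contact_force: [-0.7, -0.5, 0.3]
width: 0.0848
```

Request:
carry_out --series '[[[0, 0, 0], 0], [[0, 0, 0], 0], [[0, 0, 0], 0], [[0, 0, 0], 0], [[0, 0, 0], 0], [[0, 0, 0], 0]]' --fingers 12 --squeeze 25

```text
clock: 15.25
position: [0.4988, 0.1379, 0.053]
ee_rot: [0.046, 0.998, 0.027, 0.024]
contact_force: [1.0, 1.4, -0.7]
width: 0.0161
```

Gripped at width 16 mm. Slide 60 mm toward dock −y (tool +x).

Request:
carry_out --series '[[[6, 0, 0], 0], [[6, 0, 0], 0], [[6, 0, 0], 0], [[6, 0, 0], 0], [[6, 0, 0], 0], [[6, 0, 0], 0], [[6, 0, 0], 0], [[6, 0, 0], 0]]'

```text
clock: 15.92
position: [0.5444, 0.1407, 0.053]
ee_rot: [0.046, 0.998, 0.026, 0.017]
contact_force: [-2.2, 0.7, 0.6]
width: 0.0158
```

Request:
carry_out --series '[[[5, 0, 0], 0], [[5, 0, 0], 0], [[4, 0, 0], 0], [[4, 0, 0], 0], [[4, 0, 0], 0]]'

```text
clock: 16.33
position: [0.5559, 0.1413, 0.0527]
ee_rot: [0.047, 0.999, 0.026, 0.002]
contact_force: [-11.3, 1.5, 8.4]
width: 0.0155
```

It stalls at x=0.556, 60 mm from the open stop, with 11 N. One more nudge, then release and retreat upward.

Request:
carry_out --series '[[[4, 0, 0], 0], [[4, 0, 0], 0], [[0, 0, 0], 0]]'

```text
clock: 16.58
position: [0.5554, 0.1413, 0.0527]
ee_rot: [0.048, 0.999, 0.025, -0.006]
contact_force: [0.5, 0.3, -3.6]
width: 0.0152
```

Request:
carry_out --series '[[[0, 0, 0], 0], [[0, 0, 0], 0], [[0, 0, 0], 0], [[0, 0, 0], 0], [[0, 0, 0], 0]]' --fingers 60

```text
clock: 17.0
position: [0.5631, 0.1412, 0.0544]
ee_rot: [0.048, 0.999, 0.026, 0.001]
contact_force: [-0.5, 0.2, -0.2]
width: 0.0598
```

Request:
carry_out --series '[[[0, 0, -20], 0], [[0, 0, -30], 0], [[0, 0, -35], 0], [[0, 0, -35], 0], [[0, 15, 0], 0], [[0, 15, 0], 0], [[0, 0, 0], 0]]'

```text
clock: 17.58
position: [0.5674, 0.1227, 0.1827]
ee_rot: [0.048, 0.998, 0.026, 0.003]
contact_force: [-0.1, 0.5, -0.3]
width: 0.0603
```

```bash
python3 - <<'E'
import h
from h import *
rep()
_d=h.dockboxes; h.dockboxes=lambda j: _d(60)
wover('w7.png',np.load('est.npz')['dk'])
E
```

```text
[0.56737943 0.12274805 0.18271171] yaw 3.01 z [ 0.009 -0.096 -0.995] [-0.1  0.5 -0.3] 17.5833
rack in dock mm [-33.97985298  47.93477147]
```

The viewing limit is reached, so I'll check the grip position numerically from its dark pixels.

```bash
python3 - <<'E'
from h import *
d=np.load('pics/w7.png.npz');M,K,p,q=d['mount'],d['K'],d['pos'],d['rot'];R=Ro.from_quat([q[1],q[2],q[3],q[0]]).as_matrix();dk=np.load('est.npz')['dk']
def wp(P):
    c=((np.array(P)-p)@R-M[:3,3])@M[:3,:3]; u=c@K.T; return u[:,:2]/u[:,2:]
m=(d['frame'].max(2)<45).astype('uint8');n,l,st,ce=cv2.connectedComponentsWithStats(m)
for i in range(1,n):
    if 80<st[i,4]<6000: print('dark',st[i],ce[i].round(0))
for j in (60,50,0): b=wp(T(dk,bx(-82,-66,106-j,122-j,18,81)));print('pred',j,b.min(0).round(),b.max(0).round())
# rack near top edge: orange mask extents vs prediction
hsv=cv2.cvtColor(d['frame'],cv2.COLOR_BGR2HSV);o=((hsv[...,0]>8)&(hsv[...,0]<22)&(hsv[...,1]>110)&(hsv[...,2]>90)).astype('uint8')
n,l,st,ce=cv2.connectedComponentsWithStats(o)
print('wood',[list(s[:4]) for s in st[1:] if s[4]>1500]);print('pred rack top',wp(T(dk,RK[4:])).round().tolist())
E
```

```text
dark [337  25  84  24 816] [387.  32.]
dark [344  43  55   9 216] [372.  49.]
dark [262  45  52   8 213] [289.  50.]
dark [ 248   90  165   21 1645] [331. 100.]
dark [257 151  21  32 580] [268. 167.]
pred 60 [253. 152.] [275. 188.]
pred 50 [239. 152.] [265. 188.]
pred 0 [173. 152.] [213. 188.]
wood [[np.int32(232), np.int32(0), np.int32(203), np.int32(24)], [np.int32(235), np.int32(27), np.int32(193), np.int32(65)], [np.int32(238), np.int32(87), np.int32(182), np.int32(50)]]
pred rack top [[233.0, -2.0], [442.0, -2.0], [420.0, 139.0], [240.0, 139.0]]
```

The grip pixels (257–278) match the locked prediction (253–275). The rack outline matches home to about 2 px.

```bash
python3 -c "
from rig import manip
print(manip.sign_off())"
```

```text
the job is handed in; nothing more can be done
None
```

The rack is home in the dock and locked in, and I handed the job in at about 17.6 s of the 64 s allowed; no verdict is reported.

**What I did:**
- I drew the lock grip back until it stalled on its open stop.
- I pushed the rack flat across the slab with both open fingers, turning it about 26° on the way, until it stalled at 15 N against the back stop. It stalled where the dock estimate put home.
- I then slid the grip about 60 mm to its other stop, where it stalled at 11 N, released it and lifted clear.

**Last checks:**
- **Lock:** the grip's pixels match the locked position within 3–4 px.
- **Rack:** its outline matches the home position within about 2 px.
- **Sunglasses:** both pairs were standing in their slots in the last picture I viewed, taken after the push. I saw no sign of change while locking.
- **Robot:** the contact force was about zero after the retreat.

**What was not fully checked:**
- The last two position checks were numeric only, because I had used all 12 picture views.
- I did not re-measure the bowl, jar, bottle, stapler and case at the end. The planned path kept clear of all of them.
- The tool tilted about 6° from the pushing load, with no visible effect on the result.

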